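# Switch off the wax warmer and set the pot on the cork mat

## Task

The edge wax is finished with and the warmer is still on. First turn its knob anticlockwise until it clicks past its detent into off and stays there; then lift the pot off the plate and set it down gently, upright, with its whole base on the round cork mat beside the warmer. Do not tip the pot or disturb the thread cone, the maul or the bottle.

Things in the scene. Friction and masses are not known exactly. Their poses are not given: they have to be found in the camera images.
- warmer: bench wax warmer, fixed: steel box 300 long (its x) x 190 wide (y), flat deck 60 high. Dark cast plate, diameter 144, centred at x +68, its top 72 above the table. The knob's vertical axis is at x -90, on the half nearer the robot. Origin: centre of the underside, on the table; x from knob to plate, z up.
- knob (a joint): the knob, in rad: 0 = off (end stop), growing CLOCKWISE seen from above to 4.3 = hottest; starts at 0.85 to 1.35. Friction 0.03 N m. A sprung detent resists from about 0.72 down (up to 0.25 N m) and is passed at 0.33; then the spring snaps the knob to 0 and holds it. Let go before 0.33 it springs back to about 0.75. At off the white pointer faces the open circle printed on the deck.
- knob_grip (a point): point on the knob's axis at mid-height of its grip bar, 88 above the table. Black knob: round skirt of diameter 60, top 70 above the table; on it a grip bar 58 long x 14 thick, from 70 to 98 above the table. x: along the bar towards the white pointer line (at joint 0 the warmer's x), y across the bar, z up; turns with the knob. 25 or more free beside the bar.
- pot: loose lidded aluminium wax pot, 0.45 to 0.85 kg, on the warmer's plate: base diameter 100, rim diameter 108 at 82 high, flat lid to 88, small lid knob to 103, and a rigid upright wire bail over the top from ears at its +y and -y sides (about 124 across). Origin: centre of the underside; z up; y along the bail.
- pot_grip (a point): centre of the wooden grip on top of the bail: a level round bar of diameter 19, 70 long, along the pot's y, 155 above the pot's underside (227 above the table while on the plate); 42 free below it down to the lid knob. Axes as the pot's. Held here the pot hangs upright.
- mat: round cork mat, diameter 190, 12 thick, fixed flat on the table to the left or right of the warmer. Origin: centre of the underside; z up.
- mat_top (a point): centre of the cork mat's upper face, 12 above the table.
- tray: white plastic parts tray with belt buckles, 200 (x) x 150 (y) x 45 high, fixed to the table on the other side of the warmer from the mat. Origin: centre of the underside. Not to be used.
- cone: loose cone of thread on a red base, diameter 76, 117 high, standing beyond the warmer; bystander. Origin: centre of the underside.
- maul: loose leather maul standing on its white head (diameter 60, 85 high), wooden handle up to 191; bystander off to the right. Origin: centre of the underside.
- bottle: loose white bottle of edge dressing, diameter 64, 150 high, black cap; bystander beyond the warmer. Origin: centre of the underside.
Things that resemble listed ones, but are neither listed nor needed, are in the scene too. Of the things like the pot, leave any that is red; of the rest the smaller one is meant.

How it is judged:
On the way, in this order (a step that is already met when the one before it is completed fails the run):
1. the knob is turned past its click to off (value of joint knob below 0.12 rad), for 0.2 s.
2. after that, the pot is lifted clear of the warmer's plate (z of pot in the frame of warmer above 0.087 m), for 0.1 s.
At the end, for the whole second after the job is handed in: the knob is at off (within 0.12 rad of its stop); the pot stands at rest and upright (within 0.08 rad) with its whole base on the cork mat (centres within 45 mm, underside within 4 mm of the mat's face), let go (value of joint knob below 0.12 rad and horizontal distance between pot and mat_top below 0.045 m and z of pot in the frame of mat_top between -0.004 and 0.004 m and angle between pot's own z axis and vertical below 0.08 rad and linear speed of pot below 0.02 m/s); the robot touches nothing.
It fails at once if the pot is tipped by more than about 25 degrees (angle between pot's own z axis and vertical above 0.45 rad).
It fails at once if the pot is dropped or slammed onto the mat (within 15 mm of its face at over 0.4 m/s) (horizontal distance between pot and mat_top below 0.14 m and z of pot in the frame of mat_top below 0.015 m and linear speed of pot above 0.4 m/s).
It fails at once if the thread cone is moved by more than 30 mm (distance of cone from where it was at the start of the episode above 0.03 m).
It fails at once if the maul is moved by more than 30 mm (distance of maul from where it was at the start of the episode above 0.03 m).
It fails at once if the bottle is moved by more than 30 mm (distance of bottle from where it was at the start of the episode above 0.03 m).
It also fails if it takes over 56 s, if anything falls off the work surface, if the arm or the gripper's body presses on something with over 40 N, if the wrist force passes 120 N, or if a joint passes its speed limit or range.

## Robot

A 7-joint arm with a two-finger parallel gripper is mounted at the origin on the work surface. World frame = base frame: x ahead of the robot, y to its left, z up, the work surface at z = 0. Lengths are in m, angles in rad, forces in N, time in s.
With the tool pointing down it reaches from about 0.4 to 0.85 m from the base axis. Payload 4.5 kg.
Tool frame: the origin (TCP) lies between the finger pads; the fingertips stand r.tip_reach ahead of it and the grasp point (between the pads) lies 3 mm ahead of it (r.tip_reach is the distance from the TCP to the fingertips, in m); z points along the fingers, y is the line along which they close (so a half turn about z gives the same grasp; the last joint's range is limited). The gripper opens to 88 mm and grips with 3 to 60 N. Pads are 18 mm wide; open, the fingers measure 123 mm over their backs; the gripper's body (75 mm by 187 mm) begins 45 mm behind the grasp point.
Start: joints at [1.171, 0.689, -0.195, 1.565, 0.157, 0.902, -0.215], TCP at [0.263, -0.567, 0.261] pointing down, gripper open.
Joint ranges: [-3.01, 3.01], [-0.46, 2.08], [-1.47, 1.51], [0.13, 2.56], [-1, 4.14], [0.04, 2.09], [-2.66, 2.66]. Speed limits (rad/s): [2.57, 2.57, 3.14, 3.14, 3.14, 3.14, 3.14].

## Interface

Orientations are given as a unit quaternion [x, y, z, w].
In Python, from plant import r gives the robot as it stands.
- The arm moves only by the tool step_arm, never from a script. Its argument "motion" is a list of rows, each an object with "dp": the shift along the tool's x, y, z in mm, a list of three; "twist": the turn, a rotation vector about the tool's x, y, z in rad, a list of three; "hand": the opening, from -1 (shut) to 1 (fully open). In form: [{"dp": [dx, dy, dz], "twist": [rx, ry, rz], "hand": hand}, ...]. A call has 1 to 5 rows; each row is the pose to reach, as a shift and turn from the pose commanded when the call began, along the tool's axes at that moment; what a row does not reach only later rows make up. A row lasts 1/8 s, in which the tool goes at most 62.5 mm and 10.7 degrees, less where a joint would pass 70% of its speed; a pose out of reach is approached as far as the arm can. A call with a gripper value outside its range is refused whole. The fingers move at their own pace and stop on an object; "force" is the grip in N (left out, the last holds). Time passes only in rows, so rows that repeat a pose let the fingers close. It gives the time, the measured TCP pose, the force, the opening and the grip force at its end, in the units of the state.
- r.get_state(): the state, without advancing time (a new reading comes with each control period).
- r.snapshot(name): name is "scene" or "top" or "wrist"; returns a dict with "pixels" (400x640x3 uint8, red, green, blue), "depth" (400x640 float32, m along the optical axis (not along the pixel's ray), 0 where there is no reading), "fx", "fy", "cx", "cy" (pixels), "xyz" and "orientation" of the camera in the world; the wrist camera has in their place "mount" (4x4, takes a point from camera to tool coordinates, whose origin is the TCP and whose axes are the flange's). Camera axes: x right, y down, z forward; pixel columns grow to the right and rows downward; lengths in m; the calibration is good to about 2 mm. A picture is of the moment at which its call begins: read the wrist's pose just before it.
- r.finish_job(): hands the job in; it is judged then, once.
Trained networks look in the newest picture that a camera, given by its name, has taken for a name from the list of things; names that differ only in an ending like _2 or _b are one class to them, and where a whole thing is asked for, a point or a joint stands for the part that bears it (a point fixed in the world has none). Each returns a list of dicts, best first, with "score" (0 to 1); they miss things now and then, are a little off and sometimes report something else, mostly with a low value. They report only what shows in the picture. A call takes as long as a camera call. They do not tell look-alikes from the thing itself.
- r.search_frame(camera, thing): "at" ([x, y, z] in m, in the coordinates of the camera as it stood for that picture, good to about 4 mm: the middle of the surface that is visible of it).
The state is a dict: "clock": time; "q": joint angles; "qd": joint speeds; "joint_torque": joint torques, N m; "tool_pos": TCP position; "eef_rot": TCP orientation; "contact_force": force on the tool from outside, world axes, zero at the start; "moment": the same for the moment, N m; "opening": opening from 0.0 (shut) to 1.0 (fully open); "finger_force": force on a finger pad.
Only numpy, scipy, OpenCV 4.12 (cv2) and the standard library are available. Lean on these libraries where they do the work, as an engineer would, in place of code of your own. Each camera call takes 0.05 s, during which the arm holds its last target. There are 200 camera calls.

## Working session

There is one attempt and no reset: what is moved stays moved. The work goes in short steps, Python scripts to look and compute and a tool call to move; the robot and the scene stay as the last step left them, time stands still between calls to the robot, and variables do not carry over. Pictures are saved under pics/ and viewed, at most 10 in all, crops included, and the job is handed in when it is done.

Besides the shell and the picture viewer there is one more tool, called after ">>>" as a command line: name --argument value ..., lists and objects as JSON in quotes. step_arm: Moves the arm, as the interface text tells. Its arguments: {"type":"object","properties":{"motion":{"type":"array"},"force":{"type":"number"}},"required":["motion"]}

```bash
mkdir -p pics; cat > h.py <<'E'
import numpy as np, cv2
from scipy.spatial.transform import Rotation as R
from plant import r
def snap(n,f=None):
    s=r.get_state(); d=r.snapshot(n)
    if n=="wrist":
        T=np.eye(4);T[:3,:3]=R.from_quat(s["eef_rot"]).as_matrix();T[:3,3]=s["tool_pos"]
        d["T"]=T@np.array(d["mount"])
    else:
        T=np.eye(4);o=np.array(d["orientation"])
        T[:3,:3]=o if o.shape==(3,3) else R.from_quat(o).as_matrix();T[:3,3]=d["xyz"];d["T"]=T
    if f: cv2.imwrite("pics/"+f,d["pixels"][:,:,::-1])
    return d
def world(d):
    v,u=np.mgrid[:400,:640];z=d["depth"]
    P=np.stack([(u-d["cx"])/d["fx"]*z,(v-d["cy"])/d["fy"]*z,z],-1)
    W=P@d["T"][:3,:3].T+d["T"][:3,3];W[z==0]=np.nan
    return W
def tow(d,p): return d["T"][:3,:3]@np.array(p)+d["T"][:3,3]
E
python3 - <<'E'
from h import *
s=r.get_state();print({k:np.round(v,3) for k,v in s.items()},r.tip_reach)
for n in("scene","top"):
    d=snap(n,n+"0.png");print(n,d["T"].round(3).tolist(),d["fx"])
    np.savez("/tmp/"+n,W=world(d),p=d["pixels"])
    for t in["warmer","knob","pot","pot_grip","mat","tray","cone","maul","bottle"]:
        print(t,[(np.round(tow(d,x["at"]),3).tolist(),round(x["score"],2)) for x in r.search_frame(n,t)][:4])
E
```

```text
{'clock': np.float64(0.0), 'q': array([ 1.171,  0.69 , -0.195,  1.566,  0.157,  0.903, -0.215]), 'qd': array([-0.003, -0.001, -0.001, -0.001, -0.002, -0.001, -0.   ]), 'joint_torque': array([-0.0000e+00, -5.2756e+01, -1.2670e+00, -1.5343e+01, -5.3000e-02,
        7.0000e-03,  0.0000e+00]), 'tool_pos': array([ 0.262, -0.567,  0.26 ]), 'eef_rot': array([ 0.977,  0.215, -0.   , -0.001]), 'contact_force': array([-0.248, -0.478, -0.251]), 'moment': array([-0.005,  0.014,  0.007]), 'finger_force': np.float64(0.0), 'opening': np.float64(1.002)} 0.022
scene [[0.812, 0.395, -0.43, 1.146], [0.584, -0.562, 0.585, -0.982], [-0.011, -0.727, -0.687, 1.173], [0.0, 0.0, 0.0, 1.0]] 498.42915709167323
warmer [([0.565, -0.001, 0.059], 0.59)]
knob [([0.474, 0.018, 0.067], 0.59), ([0.454, -0.329, 0.012], 0.52), ([0.485, 0.358, 0.009], 0.35)]
pot [([0.644, 0.024, 0.16], 0.97), ([0.814, -0.137, 0.086], 0.73), ([0.237, 0.299, 0.112], 0.57)]
pot_grip [([0.816, -0.13, 0.09], 0.92), ([0.235, 0.302, 0.11], 0.83), ([0.644, 0.027, 0.156], 0.69)]
mat [([0.453, -0.325, 0.011], 0.67), ([0.707, -0.288, 0.067], 0.31)]
[... 210 characters left out ...]
 0.414], [-1.0, -0.013, -0.009, -0.094], [0.01, -0.064, -0.998, 1.391], [0.0, 0.0, 0.0, 1.0]] 371.6590335939435
warmer []
knob [([0.465, 0.025, 0.069], 0.77), ([0.625, 0.041, 0.157], 0.43)]
pot [([0.223, 0.315, 0.111], 0.94), ([0.793, -0.113, 0.084], 0.82), ([0.688, -0.266, 0.093], 0.73), ([0.624, 0.043, 0.157], 0.7)]
pot_grip [([0.624, 0.04, 0.159], 0.91), ([0.793, -0.116, 0.088], 0.74), ([0.219, 0.311, 0.113], 0.63)]
mat [([0.447, -0.32, 0.01], 0.82)]
tray [([0.494, 0.34, 0.001], 0.66)]
cone [([0.685, -0.267, 0.096], 0.71), ([0.399, -0.579, 0.085], 0.66), ([0.445, -0.327, 0.011], 0.5)]
maul [([0.4, -0.58, 0.083], 0.76)]
bottle [([0.677, 0.275, 0.103], 0.87), ([0.401, -0.581, 0.082], 0.47)]
```

View pics/top0.png

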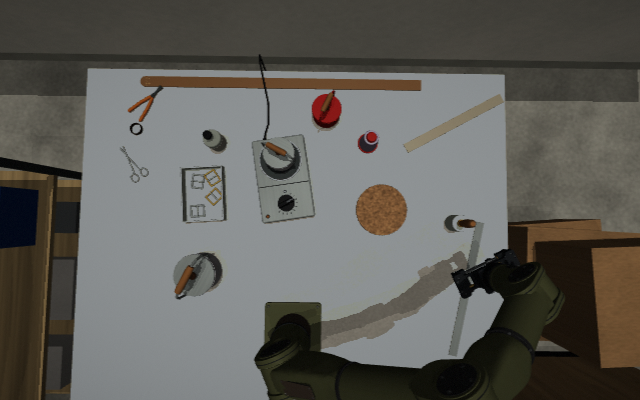

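View pics/scene0.png

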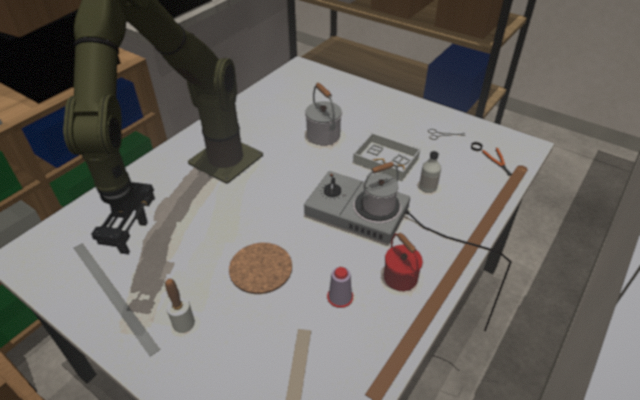

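The top view shows the warmer near (275,178) with the grey pot at (280,155), its knob at (287,203) and the mat at (381,209). The red pot is at (326,109) and the bigger grey pot at (197,274). The scene view agrees. I'll measure these with depth.

```bash
python3 - <<'E'
from h import *
for n in("scene","top"):
    D=np.load(f"/tmp/{n}.npz");W=D["W"];p=D["p"].astype(int)
    near=(abs(W[...,0]-.56)<.25)&(abs(W[...,1]-.02)<.2)
    tab=(abs(W[...,0]-.45)<.3)&(abs(W[...,1]+.1)<.4)&(abs(W[...,2])<.008); print(n,"table z",np.median(W[...,2][tab]))
    m=near&(abs(W[...,2]-.06)<.004)
    rc=cv2.minAreaRect(W[m][:,:2].astype(np.float32)*1000);print("deck",rc,m.sum(),np.median(W[m][:,2]))
    g=near&(W[...,2]>.208)&(W[...,2]<.25)
    P=W[g];print("grip",g.sum(),P.mean(0).round(4),np.ptp(P,axis=0).round(3))
    if len(P)>4:
        u=np.linalg.svd((P-P.mean(0))[:,:2])[2][0];print(u,np.ptp(P[:,:2]@u), P.max(0))
    k=near&(W[...,2]>.085)&(W[...,2]<.105)&(W[...,0]<.53)
    P=W[k];print("bar",k.sum(),P.mean(0).round(4))
    if len(P)>4:
        u=np.linalg.svd((P-P.mean(0))[:,:2])[2][0];print(u,np.ptp(P[:,:2]@u),P[:,2].max())
    m=(abs(W[...,0]-.45)<.15)&(abs(W[...,1]+.32)<.15)&(abs(W[...,2]-.011)<.02)&(p[...,0]>p[...,2]+30)
    P=W[m];print("mat",m.sum(),cv2.minEnclosingCircle(P[:,:2].astype(np.float32)*1000),P[:,:2].mean(0),np.median(P[:,2]))
print(np.round(snap("wrist")["mount"],3).tolist())
E
```

```text
scene table z -0.0003198107366946257
deck ((602.6904907226562, -27.645401000976562), (362.12103271484375, 339.03533935546875), 9.678781509399414) 1935 0.0594524379962309
grip 162 [0.6338 0.0416 0.2292] [0.051 0.097 0.033]
[-0.46934768 -0.88301345] 0.10743118301255739 [0.65843356 0.09313056 0.24137942]
bar 65 [0.4716 0.0213 0.096 ]
[ 0.48484965 -0.87459752] 0.06296866314212349 0.1030114352059559
mat 2466 ((448.5670166015625, -325.8829040527344), 95.90697479248047) [ 0.45218409 -0.32877033] 0.011550940855280634
top table z -0.0006203619052327358
deck ((588.2787475585938, -16.907272338867188), (350.041015625, 310.20880126953125), 8.861832618713379) 2330 0.05955586388521639
grip 144 [0.6274 0.0442 0.2317] [0.048 0.094 0.031]
[-0.45624453 -0.88985444] 0.10486574884963751 [0.65245604 0.09300185 0.24038108]
bar 69 [0.4638 0.0253 0.0965]
[-0.46962778  0.88286451] 0.057605931234912505 0.10172228705769992
mat 2013 ((446.52783203125, -323.7738342285156), 94.73897552490234) [ 0.44601154 -0.32275713] 0.011151542844847873
[[-0.0, -0.951, -0.31, 0.08], [1.0, -0.001, 0.0, -0.0], [-0.0, -0.31, 0.951, -0.123], [0.0, 0.0, 0.0, 1.0]]
```

>>> step_arm --motion '[{"dp":[20,-40,-40],"twist":[0,0,0],"hand":1},{"dp":[50,-80,-75],"twist":[0,0,0],"hand":1},{"dp":[100,-110,-90],"twist":[0,0,0],"hand":1},{"dp":[150,-145,-100],"twist":[0,0,0],"hand":1},{"dp":[200,-180,-100],"twist":[0,0,0],"hand":1}]'

```text
clock: 1.68
tool_pos: [0.3698, -0.3183, 0.3619]
eef_rot: [0.977, 0.215, 0.001, 0.001]
contact_force: [1.1, 0.2, -0.7]
opening: 1.0
finger_force: 0.0
```

>>> step_arm --motion '[{"dp":[50,-50,0],"twist":[0,0,0.18],"hand":1},{"dp":[100,-100,-10],"twist":[0,0,0.36],"hand":1},{"dp":[150,-150,-15],"twist":[0,0,0.54],"hand":1},{"dp":[200,-200,-20],"twist":[0,0,0.72],"hand":1},{"dp":[240,-240,-20],"twist":[0,0,0.9],"hand":1}]'

```text
clock: 2.3
tool_pos: [0.4675, -0.0521, 0.3791]
eef_rot: [0.978, -0.207, 0.001, 0.0]
contact_force: [1.1, -0.9, 0.4]
opening: 1.0
finger_force: 0.0
```

>>> step_arm --motion '[{"dp":[0,0,0],"twist":[0,0,0.15],"hand":1},{"dp":[0,0,0],"twist":[0,0,0.3],"hand":1},{"dp":[0,0,0],"twist":[0,0,0.45],"hand":1},{"dp":[0,0,0],"twist":[0,0,0.6],"hand":1},{"dp":[0,0,0],"twist":[0,0,0.6],"hand":1}]'

```text
clock: 2.92
tool_pos: [0.4669, -0.0536, 0.3787]
eef_rot: [0.875, -0.484, 0.0, 0.0]
contact_force: [-0.6, 0.3, 0.6]
opening: 0.996
finger_force: 0.0
```

```bash
python3 - <<'E'
from h import *
print({k:np.round(v,3) for k,v in r.get_state().items()})
d=snap("wrist","w1.png");W=world(d);np.savez("/tmp/w",W=W,p=d["pixels"]);print(d["fx"],d["T"].round(3).tolist())
for t in["warmer","knob","pot","pot_grip"]:
    print(t,[(np.round(tow(d,x["at"]),3).tolist(),round(x["score"],2)) for x in r.search_frame("wrist",t)][:4])
near=(abs(W[...,0]-.47)<.07)&(abs(W[...,1]-.02)<.07)
k=near&(W[...,2]>.092)&(W[...,2]<.103)
P=W[k];print("bar",k.sum(),P.mean(0).round(4),cv2.minAreaRect(P[:,:2].astype(np.float32)*1000))
k=near&(abs(W[...,2]-.07)<.003);P=W[k];print("skirt",cv2.minEnclosingCircle(P[:,:2].astype(np.float32)*1000))
g=(abs(W[...,0]-.63)<.1)&(abs(W[...,1]-.04)<.1)&(W[...,2]>.215)
P=W[g]
if len(P): print("grip",len(P),P.mean(0),P.max(0),cv2.minAreaRect(P[:,:2].astype(np.float32)*1000))
k=(abs(W[...,0]-.55)<.22)&(abs(W[...,1]-.03)<.2)&(abs(W[...,2]-.06)<.002);P=W[k];print("deck",cv2.minAreaRect(P[:,:2].astype(np.float32)*1000))
E
```

```text
{'clock': np.float64(2.925), 'q': array([-0.012,  0.333,  0.039,  1.845, -0.015,  0.963, -2.547]), 'qd': array([ 0.013, -0.002, -0.02 , -0.002,  0.005,  0.   ,  0.046]), 'joint_torque': array([-1.6200e-01, -3.5485e+01,  1.0840e+00, -1.6324e+01,  1.6000e-02,
       -5.1000e-02, -4.6700e-01]), 'tool_pos': array([ 0.467, -0.054,  0.379]), 'eef_rot': array([ 0.875, -0.484,  0.   ,  0.   ]), 'contact_force': array([-0.592,  0.329,  0.603]), 'moment': array([ 0.112, -0.017,  0.077]), 'finger_force': np.float64(0.0), 'opening': np.float64(0.996)}
327.88084436656135 [[-0.847, -0.505, -0.164, 0.509], [-0.531, 0.806, 0.261, -0.122], [0.0, 0.309, -0.951, 0.502], [0.0, 0.0, 0.0, 1.0]]
warmer [([0.525, 0.007, 0.059], 0.76)]
knob [([0.465, 0.023, 0.073], 0.91)]
pot [([0.253, 0.278, 0.036], 0.95), ([0.767, -0.081, 0.035], 0.88), ([0.623, 0.032, 0.155], 0.7)]
pot_grip [([0.765, -0.081, 0.039], 0.95), ([0.623, 0.032, 0.156], 0.86), ([0.252, 0.274, 0.039], 0.74)]
bar 435 [0.4658 0.0244 0.0967] ((465.4931335449219, 25.387245178222656), (14.02846622467041, 57.528770446777344), 28.460126876831055)
skirt ((465.0926208496094, 25.80344009399414), 29.749935150146484)
grip 10288 [ 0.5540143  -0.02831253  0.40038793] [0.65038341 0.07966039 0.45385765] ((591.5103759765625, 9.028427124023438), (176.2573699951172, 34.73388671875), 45.06222152709961)
deck ((583.10498046875, 33.06733703613281), (222.6195831298828, 379.73590087890625), 88.19098663330078)
```

View pics/w1.png

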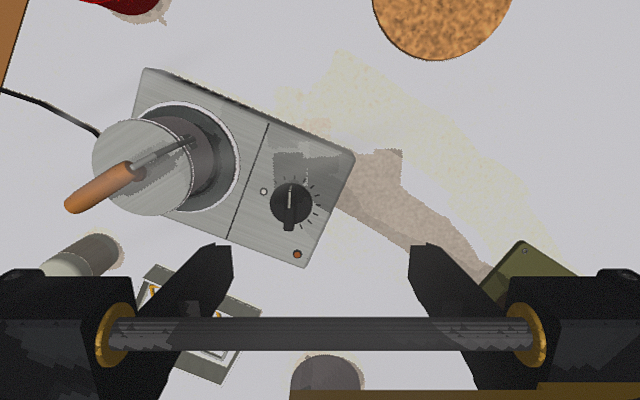

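The wrist view shows the knob at (291,205) with its pointer up, and the pot on the plate with its bail grip at (98,188). The knob axis comes out at (0.465, 0.0255), with the bar at -61.5°. Joint 7 would hit its limit in this direction, so I'll use the half-turn-opposite grasp.

>>> step_arm --motion '[{"dp":[-20,-10,0],"twist":[0,0,-0.18],"hand":1},{"dp":[-40,-25,10],"twist":[0,0,-0.36],"hand":1},{"dp":[-60,-35,25],"twist":[0,0,-0.54],"hand":1},{"dp":[-68,-40,40],"twist":[0,0,-0.72],"hand":1},{"dp":[-68,-40,60],"twist":[0,0,-0.9],"hand":1}]'

```text
clock: 3.8
tool_pos: [0.4651, 0.0262, 0.3185]
eef_rot: [0.999, -0.052, 0.001, -0.0]
contact_force: [-0.1, 0.3, 0.6]
opening: 1.003
finger_force: 0.0
```

>>> step_arm --motion '[{"dp":[0,0,0],"twist":[0,0,-0.18],"hand":1},{"dp":[0,0,0],"twist":[0,0,-0.36],"hand":1},{"dp":[0,0,0],"twist":[0,0,-0.54],"hand":1},{"dp":[0,0,0],"twist":[0,0,-0.72],"hand":1},{"dp":[0,0,0],"twist":[0,0,-0.9],"hand":1}]'

```text
clock: 4.42
tool_pos: [0.4648, 0.025, 0.3187]
eef_rot: [0.922, 0.387, 0.0, 0.0]
contact_force: [-0.8, 1.2, 0.1]
opening: 1.0
finger_force: 0.0
```

>>> step_arm --motion '[{"dp":[0,0,0],"twist":[0,0,-0.18],"hand":1},{"dp":[0,0,0],"twist":[0,0,-0.36],"hand":1},{"dp":[0,0,0],"twist":[0,0,-0.54],"hand":1},{"dp":[0,0,0],"twist":[0,0,-0.72],"hand":1},{"dp":[0,0,0],"twist":[0,0,-0.9],"hand":1}]'

```text
clock: 5.05
tool_pos: [0.4649, 0.0249, 0.3187]
eef_rot: [0.662, 0.749, 0.0, 0.0]
contact_force: [-0.3, 0.4, 0.2]
opening: 0.999
finger_force: 0.0
```

>>> step_arm --motion '[{"dp":[0,0,0],"twist":[0,0,-0.18],"hand":1},{"dp":[0,0,0],"twist":[0,0,-0.36],"hand":1},{"dp":[0,0,0],"twist":[0,0,-0.38],"hand":1}]'

```text
clock: 5.42
tool_pos: [0.4648, 0.0249, 0.3185]
eef_rot: [0.512, 0.859, 0.0, -0.0]
contact_force: [-0.8, -0.5, -0.4]
opening: 0.998
finger_force: 0.0
```

```bash
cat >> h.py <<'E'
def goal(p,ydeg):
    s=r.get_state();M=R.from_quat(s["eef_rot"]);a=np.radians(ydeg)
    y=np.array([np.cos(a),np.sin(a),0]);z=np.array([0,0,-1.]);G=R.from_matrix(np.stack([np.cross(y,z),y,z],1))
    print("dp",(1000*M.inv().apply(np.array(p)-s["tool_pos"])).round(1),"tw",(M.inv()*G).as_rotvec().round(3),"q",np.round(s["q"],2),s["tool_pos"].round(4))
E
python3 - <<'E'
from h import *
goal([.4653,.0255,.091],28.5)
d=snap("wrist","w2.png");
for n,W in(("w2",world(d)),("w1",np.load("/tmp/w.npz")["W"])):
    near=(abs(W[...,0]-.47)<.07)&(abs(W[...,1]-.02)<.07)
    k=near&(W[...,2]>.092)&(W[...,2]<.103)
    P=W[k];print("bar",k.sum(),P.mean(0).round(4),cv2.minAreaRect(P[:,:2].astype(np.float32)*1000))
    g=(abs(W[...,0]-.63)<.1)&(abs(W[...,1]-.04)<.1)&(W[...,2]>.205)&(W[...,2]<.245)
    P=W[g];
    if len(P)>5: print(n,"grip",len(P),P.mean(0),P.max(0),cv2.minAreaRect(P[:,:2].astype(np.float32)*1000))
    g=(abs(W[...,0]-.63)<.1)&(abs(W[...,1]-.04)<.1)&(abs(W[...,2]-.160)<.003)
    P=W[g]
    if len(P)>5: print("lid",len(P),cv2.minEnclosingCircle(P[:,:2].astype(np.float32)*1000))
E
```

```text
dp [2.000e-01 7.000e-01 2.275e+02] tw [ 0.    -0.001 -0.001] q [ 0.39  0.5  -0.83  1.93  0.46  0.91 -0.17] [0.4648 0.0249 0.3185]
bar 681 [0.4646 0.028  0.0969] ((465.18963623046875, 26.777015686035156), (13.267367362976074, 58.69239807128906), 28.80914306640625)
w2 grip 1368 [0.6312649  0.06422513 0.22742753] [0.65361553 0.09690002 0.23678241] ((631.9249267578125, 61.10575485229492), (81.2804183959961, 14.273529052734375), 59.2818489074707)
lid 7037 ((629.8528442382812, 53.62749481201172), 56.16023635864258)
bar 435 [0.4658 0.0244 0.0967] ((465.4931335449219, 25.387245178222656), (14.02846622467041, 57.528770446777344), 28.460126876831055)
w1 grip 1969 [0.62451785 0.03892588 0.23115679] [0.65038341 0.07966039 0.23747101] ((624.769287109375, 38.039794921875), (90.67687225341797, 19.042245864868164), 62.68763732910156)
lid 6104 ((627.3355712890625, 42.26919174194336), 57.23046112060547)
```

View pics/w2.png

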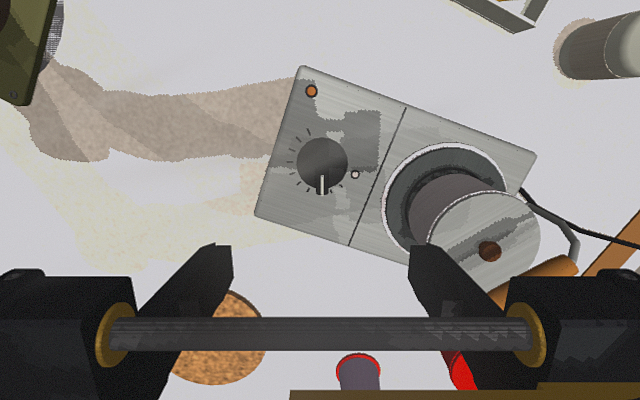

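Pointer at (322,185), knob hub at (322,162). The gripper is centred over the knob, so I'll lower it to TCP z 0.095, which keeps the tips clear of the skirt at 0.070.

>>> step_arm --motion '[{"dp":[0,1,45],"twist":[0,0,0],"hand":1},{"dp":[0,1,90],"twist":[0,0,0],"hand":1},{"dp":[0,1,130],"twist":[0,0,0],"hand":1},{"dp":[0,1,160],"twist":[0,0,0],"hand":1},{"dp":[0,1,180],"twist":[0,0,0],"hand":1}]'

```text
clock: 6.1
tool_pos: [0.4654, 0.0255, 0.1374]
eef_rot: [0.512, 0.859, -0.0, -0.0]
contact_force: [-0.5, 0.3, 0.9]
opening: 1.003
finger_force: 0.0
```

>>> step_arm --motion '[{"dp":[0,0,15],"twist":[0,0,0],"hand":1},{"dp":[0,0,30],"twist":[0,0,0],"hand":1},{"dp":[0,0,43],"twist":[0,0,0],"hand":1},{"dp":[0,0,43],"twist":[0,0,0],"hand":0.2},{"dp":[0,0,43],"twist":[0,0,0],"hand":-0.4}]' --force 25

```text
clock: 6.72
tool_pos: [0.466, 0.0257, 0.096]
eef_rot: [0.512, 0.859, 0.0, 0.0]
contact_force: [0.1, 0.5, 0.3]
opening: 0.798
finger_force: 0.0
```

>>> step_arm --motion '[{"dp":[0,0,0],"twist":[0,0,0],"hand":-1},{"dp":[0,0,0],"twist":[0,0,0],"hand":-1},{"dp":[0,0,0],"twist":[0,0,0],"hand":-1},{"dp":[0,0,0],"twist":[0,0,0],"hand":-1}]' --force 40

```text
clock: 7.22
tool_pos: [0.4657, 0.0256, 0.0957]
eef_rot: [0.511, 0.859, 0.0, 0.0]
contact_force: [0.3, 0.9, -0.2]
opening: 0.346
finger_force: 0.0
```

>>> step_arm --motion '[{"dp":[0,0,0],"twist":[0,0,0],"hand":-1},{"dp":[0,0,0],"twist":[0,0,0],"hand":-1},{"dp":[0,0,0],"twist":[0,0,0],"hand":-1},{"dp":[0,0,0],"twist":[0,0,0],"hand":-1}]'

```text
clock: 7.72
tool_pos: [0.4662, 0.0259, 0.0957]
eef_rot: [0.511, 0.859, 0.0, 0.0]
contact_force: [1.7, 0.7, -1.3]
opening: 0.155
finger_force: 40.0
```

```bash
python3 - <<'E'
from h import *
s=r.get_state();print({k:np.round(s[k],3) for k in("tool_pos","contact_force","moment","opening","finger_force","q")})
E
```

```text
{'tool_pos': array([0.466, 0.026, 0.096]), 'contact_force': array([ 1.662,  0.75 , -1.257]), 'moment': array([ 0.12 , -0.514, -0.014]), 'opening': np.float64(0.155), 'finger_force': np.float64(40.0), 'q': array([ 0.095,  0.822, -0.405,  2.154,  0.971,  0.356, -0.632])}
```

>>> step_arm --motion '[{"dp":[0,0,0],"twist":[0,0,-0.12],"hand":-1},{"dp":[0,0,0],"twist":[0,0,-0.24],"hand":-1},{"dp":[0,0,0],"twist":[0,0,-0.36],"hand":-1},{"dp":[0,0,0],"twist":[0,0,-0.48],"hand":-1},{"dp":[0,0,0],"twist":[0,0,-0.6],"hand":-1}]' --force 50

```text
clock: 8.35
tool_pos: [0.4666, 0.0263, 0.0957]
eef_rot: [0.233, 0.972, 0.001, 0.001]
contact_force: [3.5, 2.8, -3.4]
opening: 0.153
finger_force: 50.0
```

>>> step_arm --motion '[{"dp":[0,0,0],"twist":[0,0,-0.12],"hand":-1},{"dp":[0,0,0],"twist":[0,0,-0.24],"hand":-1},{"dp":[0,0,0],"twist":[0,0,-0.36],"hand":-1},{"dp":[0,0,0],"twist":[0,0,-0.48],"hand":-1},{"dp":[0,0,0],"twist":[0,0,-0.52],"hand":-1}]'

```text
clock: 8.98
tool_pos: [0.4667, 0.0268, 0.0957]
eef_rot: [-0.024, 1.0, 0.001, 0.001]
contact_force: [4.5, 2.8, -5.1]
opening: 0.156
finger_force: 50.0
```

```bash
python3 - <<'E'
from h import *
s=r.get_state();print({k:np.round(s[k],3) for k in("tool_pos","eef_rot","contact_force","moment","opening","finger_force","q")})
E
```

```text
{'tool_pos': array([0.467, 0.027, 0.096]), 'eef_rot': array([-0.024,  1.   ,  0.001,  0.001]), 'contact_force': array([ 4.506,  2.844, -5.103]), 'moment': array([ 0.791, -0.932, -0.031]), 'opening': np.float64(0.156), 'finger_force': np.float64(49.999), 'q': array([ 0.252,  0.88 , -0.677,  2.145,  1.164,  0.551,  0.297])}
```

>>> step_arm --motion '[{"dp":[0,0,0],"twist":[0,0,-0.05],"hand":-1},{"dp":[0,0,0],"twist":[0,0,-0.1],"hand":-1},{"dp":[0,0,0],"twist":[0,0,-0.13],"hand":-1},{"dp":[0,0,0],"twist":[0,0,-0.13],"hand":-1}]'

```text
clock: 9.48
tool_pos: [0.4667, 0.027, 0.0957]
eef_rot: [-0.087, 0.996, 0.001, 0.001]
contact_force: [4.3, 4.7, -5.1]
opening: 0.156
finger_force: 50.0
```

```bash
python3 - <<'E'
from h import *
s=r.get_state();print({k:np.round(s[k],3) for k in("tool_pos","eef_rot","contact_force","moment","opening","finger_force","q")})
E
```

```text
{'tool_pos': array([0.467, 0.027, 0.096]), 'eef_rot': array([-0.087,  0.996,  0.001,  0.001]), 'contact_force': array([ 4.258,  4.729, -5.085]), 'moment': array([ 0.918, -0.908, -0.448]), 'opening': np.float64(0.156), 'finger_force': np.float64(49.998), 'q': array([ 0.266,  0.887, -0.701,  2.144,  1.175,  0.57 ,  0.412])}
```

>>> step_arm --motion '[{"dp":[0,0,0],"twist":[0,0,0],"hand":0},{"dp":[0,0,0],"twist":[0,0,0],"hand":0.5},{"dp":[0,0,0],"twist":[0,0,0],"hand":1},{"dp":[0,0,0],"twist":[0,0,0],"hand":1},{"dp":[0,0,0],"twist":[0,0,0],"hand":1}]'

```text
clock: 10.1
tool_pos: [0.4656, 0.0255, 0.0956]
eef_rot: [-0.088, 0.996, -0.0, -0.0]
contact_force: [-0.5, -0.2, -0.4]
opening: 0.7
finger_force: 0.0
```

>>> step_arm --motion '[{"dp":[0,0,-10],"twist":[0,0,0],"hand":1},{"dp":[0,0,-60],"twist":[0,0,0],"hand":1},{"dp":[0,0,-120],"twist":[0,0,0],"hand":1},{"dp":[0,0,-180],"twist":[0,0,0],"hand":1},{"dp":[0,0,-240],"twist":[0,0,0],"hand":1}]'

```text
clock: 10.72
tool_pos: [0.4649, 0.0258, 0.3382]
eef_rot: [-0.089, 0.996, 0.0, -0.0]
contact_force: [1.9, -1.3, -0.0]
opening: 1.002
finger_force: 0.0
```

```bash
python3 - <<'E'
from h import *
s=r.get_state();print({k:np.round(s[k],3) for k in("clock","tool_pos","opening","q")})
d=snap("wrist","w3.png");W=world(d)
near=(abs(W[...,0]-.47)<.07)&(abs(W[...,1]-.02)<.07)
k=near&(W[...,2]>.092)&(W[...,2]<.103)
P=W[k];print("bar",k.sum(),cv2.minAreaRect(P[:,:2].astype(np.float32)*1000))
E
```

```text
{'clock': np.float64(10.725), 'tool_pos': array([0.465, 0.026, 0.338]), 'opening': np.float64(1.002), 'q': array([ 0.525,  0.543, -1.071,  1.894,  0.554,  1.039,  0.967])}
bar 604 ((464.986328125, 26.854957580566406), (58.455116271972656, 13.913928985595703), 9.837474822998047)
```

View pics/w3.png

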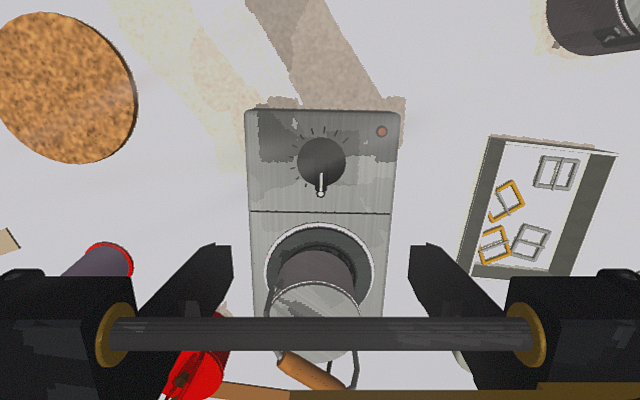

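The pointer at (321,192) faces the open circle and the knob sits at off. Next I'll look straight down at the pot's grip.

>>> step_arm --motion '[{"dp":[-40,-2,-20],"twist":[0,0,-0.18],"hand":1},{"dp":[-80,-5,-42],"twist":[0,0,-0.36],"hand":1},{"dp":[-120,-8,-42],"twist":[0,0,-0.54],"hand":1},{"dp":[-163,-10,-42],"twist":[0,0,-0.72],"hand":1},{"dp":[-163,-10,-42],"twist":[0,0,-0.9],"hand":1}]'

```text
clock: 11.4
tool_pos: [0.6293, 0.0448, 0.377]
eef_rot: [-0.515, 0.857, 0.001, 0.0]
contact_force: [-1.1, 0.2, 0.7]
opening: 1.002
finger_force: 0.0
```

>>> step_arm --motion '[{"dp":[0,0,0],"twist":[0,0,0],"hand":1},{"dp":[0,0,0],"twist":[0,0,0],"hand":1}]'

```text
clock: 11.65
tool_pos: [0.6273, 0.0444, 0.378]
eef_rot: [-0.512, 0.859, -0.0, -0.0]
contact_force: [-0.1, 0.4, -0.2]
opening: 1.0
finger_force: 0.0
```

```bash
python3 - <<'E'
from h import *
d=snap("wrist","w4.png");W=world(d);p=d["pixels"].astype(int)
g=(abs(W[...,0]-.63)<.1)&(abs(W[...,1]-.04)<.1)&(W[...,2]>.215)&(W[...,2]<.245)
o=g&(p[...,0]>p[...,2]*1.5)
for m in(g,o):
    P=W[m];print("grip",len(P),P.mean(0).round(4),P.max(0).round(4),cv2.minAreaRect(P[:,:2].astype(np.float32)*1000))
goal([.627,.045,.227],152.5)
E
```

```text
grip 1828 [0.6269 0.0432 0.2321] [0.6537 0.0926 0.2378] ((629.2742309570312, 47.13264846801758), (101.13670349121094, 18.909944534301758), 62.21417236328125)
grip 1209 [0.6312 0.0513 0.2337] [0.6504 0.08   0.2378] ((631.7344970703125, 51.049720764160156), (59.5302848815918, 17.54944610595703), 61.97931671142578)
dp [ -0.6   0.8 151.1] tw [-0.001 -0.    -0.016] q [ 0.41  0.81 -1.22  1.36  0.75  1.47  1.88] [0.6274 0.0442 0.3781]
```

View pics/w4.png

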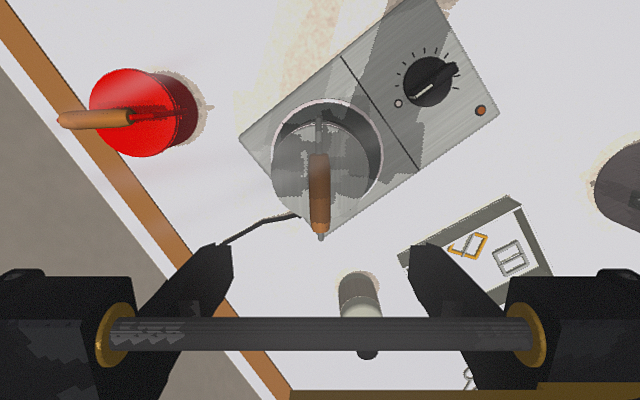

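The grip at (319,195) lies lengthwise between the fingers, centred near (0.6295, 0.0473) with its top at 0.2375, as expected. I'll descend and grasp it.

>>> step_arm --motion '[{"dp":[-4,0,50],"twist":[0,0,-0.01],"hand":1},{"dp":[-4,0,90],"twist":[0,0,-0.01],"hand":1},{"dp":[-4,0,120],"twist":[0,0,-0.01],"hand":1},{"dp":[-4,0,138],"twist":[0,0,-0.01],"hand":1},{"dp":[-4,0,148],"twist":[0,0,-0.01],"hand":1}]'

```text
clock: 12.32
tool_pos: [0.6297, 0.0477, 0.2294]
eef_rot: [-0.517, 0.856, -0.0, 0.0]
contact_force: [0.1, -0.1, 0.2]
opening: 1.004
finger_force: 0.0
```

>>> step_arm --motion '[{"dp":[0,0,0],"twist":[0,0,0],"hand":0},{"dp":[0,0,0],"twist":[0,0,0],"hand":-0.5},{"dp":[0,0,0],"twist":[0,0,0],"hand":-1},{"dp":[0,0,0],"twist":[0,0,0],"hand":-1},{"dp":[0,0,0],"twist":[0,0,0],"hand":-1}]' --force 45

```text
clock: 12.95
tool_pos: [0.6298, 0.0479, 0.2298]
eef_rot: [-0.517, 0.856, -0.0, 0.0]
contact_force: [0.4, 0.5, 0.8]
opening: 0.457
finger_force: 0.0
```

>>> step_arm --motion '[{"dp":[0,0,0],"twist":[0,0,0],"hand":-1},{"dp":[0,0,0],"twist":[0,0,0],"hand":-1},{"dp":[0,0,0],"twist":[0,0,0],"hand":-1},{"dp":[0,0,0],"twist":[0,0,0],"hand":-1},{"dp":[0,0,0],"twist":[0,0,0],"hand":-1}]'

```text
clock: 13.58
tool_pos: [0.63, 0.0477, 0.2297]
eef_rot: [-0.517, 0.856, -0.0, 0.0]
contact_force: [0.7, 0.1, 0.1]
opening: 0.188
finger_force: 44.3
```

>>> step_arm --motion '[{"dp":[0,0,-5],"twist":[0,0,0],"hand":-1},{"dp":[0,0,-12],"twist":[0,0,0],"hand":-1},{"dp":[0,0,-20],"twist":[0,0,0],"hand":-1},{"dp":[0,0,-30],"twist":[0,0,0],"hand":-1},{"dp":[0,0,-40],"twist":[0,0,0],"hand":-1}]'

```text
clock: 14.2
tool_pos: [0.6298, 0.048, 0.2705]
eef_rot: [-0.517, 0.856, -0.0, 0.0]
contact_force: [-0.1, 0.2, -4.8]
opening: 0.19
finger_force: 44.8
```

>>> step_arm --motion '[{"dp":[0,0,-12],"twist":[0,0,0],"hand":-1},{"dp":[0,0,-25],"twist":[0,0,0],"hand":-1},{"dp":[0,0,-37],"twist":[0,0,0],"hand":-1},{"dp":[0,0,-45],"twist":[0,0,0],"hand":-1},{"dp":[0,0,-50],"twist":[0,0,0],"hand":-1}]'

```text
clock: 14.82
tool_pos: [0.6298, 0.048, 0.3202]
eef_rot: [-0.517, 0.856, -0.0, 0.0]
contact_force: [-0.9, -0.0, -5.7]
opening: 0.191
finger_force: 44.8
```

```bash
python3 - <<'E'
from h import *
d=snap("scene","s5.png");s=r.get_state();print(s["contact_force"],s["moment"],s["opening"])
goal([.448,-.325,.32],152.1)
cv2.imwrite("pics/s5c.png",cv2.resize(d["pixels"][80:330,200:520,::-1],None,fx=2,fy=2))
E
```

```text
[ 0.08936271  0.45613471 -4.4656501 ] [ 0.11190971 -0.08210672 -0.02122309] 0.18609714146532716
dp [ 4.148e+02 -1.270e+01  4.000e-01] tw [-0.001  0.001  0.002] q [ 0.4   0.87 -1.19  1.44  0.81  1.37  1.83] [0.6299 0.048  0.3206]
```

View pics/s5c.png

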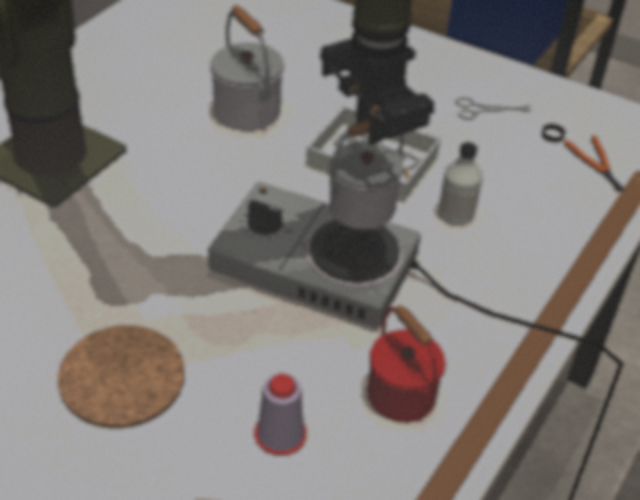

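The pot hangs clear and upright above the plate in the crop, at (365,185), and the mat is at (122,373). I'll carry it across.

>>> step_arm --motion '[{"dp":[10,0,0],"twist":[0,0,0],"hand":-1},{"dp":[25,-1,0],"twist":[0,0,0],"hand":-1},{"dp":[50,-2,0],"twist":[0,0,0],"hand":-1},{"dp":[75,-2,0],"twist":[0,0,0],"hand":-1},{"dp":[105,-3,0],"twist":[0,0,0],"hand":-1}]'

```text
clock: 15.5
tool_pos: [0.5826, -0.0482, 0.3193]
eef_rot: [-0.517, 0.856, -0.0, -0.0]
contact_force: [0.8, 0.2, -5.1]
opening: 0.192
finger_force: 44.8
```

>>> step_arm --motion '[{"dp":[30,-1,0],"twist":[0,0,0],"hand":-1},{"dp":[60,-2,0],"twist":[0,0,0],"hand":-1},{"dp":[90,-3,0],"twist":[0,0,0],"hand":-1},{"dp":[120,-4,0],"twist":[0,0,0],"hand":-1},{"dp":[150,-5,0],"twist":[0,0,0],"hand":-1}]'

```text
clock: 16.12
tool_pos: [0.5166, -0.1837, 0.3193]
eef_rot: [-0.516, 0.856, -0.0, -0.001]
contact_force: [0.2, -0.2, -5.9]
opening: 0.188
finger_force: 44.8
```

>>> step_arm --motion '[{"dp":[30,-1,0],"twist":[0,0,0],"hand":-1},{"dp":[60,-2,0],"twist":[0,0,0],"hand":-1},{"dp":[90,-3,0],"twist":[0,0,0],"hand":-1},{"dp":[115,-4,0],"twist":[0,0,0],"hand":-1},{"dp":[135,-4,0],"twist":[0,0,0],"hand":-1}]'

```text
clock: 16.75
tool_pos: [0.4571, -0.3049, 0.3192]
eef_rot: [-0.516, 0.857, 0.0, -0.001]
contact_force: [0.1, 0.5, -5.3]
opening: 0.188
finger_force: 44.8
```

>>> step_arm --motion '[{"dp":[15,0,0],"twist":[0,0,0],"hand":-1},{"dp":[25,0,0],"twist":[0,0,0],"hand":-1},{"dp":[25,0,0],"twist":[0,0,0],"hand":-1},{"dp":[25,0,0],"twist":[0,0,0],"hand":-1}]'

```text
clock: 17.25
tool_pos: [0.4477, -0.3239, 0.3199]
eef_rot: [-0.518, 0.856, 0.0, 0.001]
contact_force: [-0.4, 0.4, -4.8]
opening: 0.193
finger_force: 44.8
```

```bash
python3 - <<'E'
from h import *
goal([.448,-.325,.170],152.1);s=r.get_state();print(s["contact_force"],s["opening"])
E
```

```text
dp [  1.   -0.7 149.9] tw [-0.     0.001  0.004] q [ 1.22  0.83 -1.33  1.68  0.83  1.32  2.38] [ 0.4477 -0.3239  0.3199]
[-0.38138666  0.4264095  -4.79044712] 0.19280978050486847
```

>>> step_arm --motion '[{"dp":[0,0,20],"twist":[0,0,0],"hand":-1},{"dp":[0,0,50],"twist":[0,0,0],"hand":-1},{"dp":[0,0,80],"twist":[0,0,0],"hand":-1},{"dp":[0,0,105],"twist":[0,0,0],"hand":-1},{"dp":[0,0,120],"twist":[0,0,0],"hand":-1}]'

```text
clock: 17.88
tool_pos: [0.4464, -0.3243, 0.1973]
eef_rot: [-0.517, 0.856, 0.001, -0.001]
contact_force: [-0.1, -1.3, -4.6]
opening: 0.188
finger_force: 44.8
```

>>> step_arm --motion '[{"dp":[0,0,9],"twist":[0,0,0],"hand":-1},{"dp":[0,0,16],"twist":[0,0,0],"hand":-1},{"dp":[0,0,21],"twist":[0,0,0],"hand":-1},{"dp":[0,0,24],"twist":[0,0,0],"hand":-1},{"dp":[0,0,27],"twist":[0,0,0],"hand":-1}]'

```text
clock: 18.5
tool_pos: [0.4474, -0.3251, 0.1728]
eef_rot: [-0.517, 0.856, -0.0, 0.0]
contact_force: [0.0, 0.1, -5.6]
opening: 0.192
finger_force: 44.8
```

>>> step_arm --motion '[{"dp":[0,0,1],"twist":[0,0,0],"hand":-1},{"dp":[0,0,2],"twist":[0,0,0],"hand":-1},{"dp":[0,0,3],"twist":[0,0,0],"hand":-1},{"dp":[0,0,3],"twist":[0,0,0],"hand":-1}]'

```text
clock: 19.0
tool_pos: [0.4473, -0.3249, 0.1697]
eef_rot: [-0.517, 0.856, -0.0, 0.0]
contact_force: [0.2, -0.2, -4.7]
opening: 0.186
finger_force: 44.8
```

Still carrying the full weight, so I'll go a few mm lower.

>>> step_arm --motion '[{"dp":[0,0,0.5],"twist":[0,0,0],"hand":-1},{"dp":[0,0,1],"twist":[0,0,0],"hand":-1},{"dp":[0,0,1],"twist":[0,0,0],"hand":-1}]'

```text
clock: 19.38
tool_pos: [0.4475, -0.325, 0.1695]
eef_rot: [-0.517, 0.856, -0.001, 0.0]
contact_force: [-1.6, -0.5, 4.9]
opening: 0.19
finger_force: 43.8
```

>>> step_arm --motion '[{"dp":[0,0,0.5],"twist":[0,0,0],"hand":-1},{"dp":[0,0,1],"twist":[0,0,0],"hand":-1},{"dp":[0,0,1],"twist":[0,0,0],"hand":-1}]'

```text
clock: 19.75
tool_pos: [0.4475, -0.325, 0.1695]
eef_rot: [-0.517, 0.856, -0.001, 0.0]
contact_force: [-4.1, -1.0, 13.9]
opening: 0.187
finger_force: 43.0
```

>>> step_arm --motion '[{"dp":[0,0,-1.5],"twist":[0,0,0],"hand":-1},{"dp":[0,0,-1.5],"twist":[0,0,0],"hand":-0.4},{"dp":[0,0,-1.5],"twist":[0,0,0],"hand":0.2},{"dp":[0,0,-1.5],"twist":[0,0,0],"hand":0.8},{"dp":[0,0,-1.5],"twist":[0,0,0],"hand":1}]'

```text
clock: 20.38
tool_pos: [0.4472, -0.3249, 0.169]
eef_rot: [-0.517, 0.856, 0.0, 0.0]
contact_force: [0.2, -0.4, -0.7]
opening: 0.617
finger_force: 0.0
```

>>> step_arm --motion '[{"dp":[0,0,0],"twist":[0,0,0],"hand":1},{"dp":[0,0,-10],"twist":[0,0,0],"hand":1},{"dp":[0,0,-30],"twist":[0,0,0],"hand":1},{"dp":[0,0,-60],"twist":[0,0,0],"hand":1},{"dp":[0,0,-100],"twist":[0,0,0],"hand":1}]'

```text
clock: 21.0
tool_pos: [0.447, -0.3248, 0.2711]
eef_rot: [-0.517, 0.856, 0.0, 0.0]
contact_force: [-0.6, -0.5, 0.3]
opening: 0.999
finger_force: 0.0
```

>>> step_arm --motion '[{"dp":[0,0,-40],"twist":[0,0,0],"hand":1},{"dp":[0,0,-60],"twist":[0,0,0],"hand":1},{"dp":[0,0,-60],"twist":[0,0,0],"hand":1},{"dp":[0,0,-60],"twist":[0,0,0],"hand":1}]'

```text
clock: 21.5
tool_pos: [0.4463, -0.3251, 0.3278]
eef_rot: [-0.517, 0.856, 0.001, -0.001]
contact_force: [-0.3, -0.0, 0.7]
opening: 0.998
finger_force: 0.0
```

```bash
python3 - <<'E'
from h import *
d=snap("scene","s6.png");W=world(d)
for t in["knob","pot","cone","maul","bottle"]:
    print(t,[(np.round(tow(d,x["at"]),3).tolist(),round(x["score"],2)) for x in r.search_frame("scene",t)][:4])
w=snap("wrist");W=world(w);g=(abs(W[...,0]-.448)<.1)&(abs(W[...,1]+.325)<.1)
for a,b in((.155,.19),(.095,.104)):
    P=W[g&(W[...,2]>a)&(W[...,2]<b)];print(len(P),cv2.minAreaRect(P[:,:2].astype(np.float32)*1000),np.percentile(P[:,2],[5,50,95]))
k=(abs(W[...,0]-.465)<.05)&(abs(W[...,1]-.025)<.05)&(W[...,2]>.09);print(k.sum())
print(r.get_state()["contact_force"],r.get_state()["clock"])
cv2.imwrite("pics/both.png",np.hstack([d["pixels"][80:330,200:520,::-1],w["pixels"][:250,160:480,::-1]]))
E
```

```text
knob [([0.472, 0.019, 0.075], 0.55)]
pot [([0.814, -0.135, 0.088], 0.93), ([0.238, 0.3, 0.111], 0.73), ([0.463, -0.342, 0.101], 0.56)]
cone [([0.709, -0.288, 0.066], 0.55)]
maul [([0.414, -0.599, 0.08], 0.71)]
bottle [([0.702, 0.27, 0.08], 0.88)]
1726 ((446.46051025390625, -325.6579284667969), (102.3016586303711, 18.766799926757812), 62.744258880615234) [0.16219774 0.17351891 0.17586476]
5493 ((446.46331787109375, -325.8173828125), (104.63850402832031, 104.12458801269531), 19.697105407714844) [0.09790009 0.09919811 0.10046508]
240
[-0.4235236   0.06293114 -0.07327524] 21.85
```

View pics/both.png

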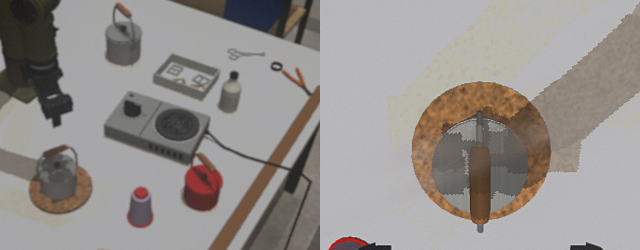

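The pot stands upright on the mat at (60,178) on the left and (480,155) on the right. It is centred within a few mm, with its lid at 0.099 as expected. The bystanders have not moved, so I'm handing in.

```bash
python3 -c "
from plant import r
print(r.finish_job())"
```

```text
the job is handed in; nothing more can be done
None
```

I turned the knob past its click to off, then set the pot down upright near the centre of the cork mat and let go. The thread cone, maul and bottle are where they started; the job is handed in, but no verdict came back.

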